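# Snap the consolidant syringe into its spring-clip rack

## Robot

A 6-joint arm with a two-finger parallel gripper is mounted at the origin on a cart in front of the work surface, level with it; the furniture and walls round the work are solid. World frame = base frame: x ahead of the robot, y to its left, z up, the work surface at z = 0. Lengths are in m, angles in rad, forces in N, time in s.
With the tool pointing down it reaches from about 0.35 to 0.725 m from the base axis. Payload 4.3 kg.
Tool frame: the origin (TCP) lies at the very end of the fingers, on their centre line; the grasp point (between the pads) lies 19 mm behind it; z points along the fingers, y is the line along which they close (so a half turn about z gives the same grasp; the last joint's range is limited). The gripper opens to 85 mm and grips with 20 to 120 N. Pads are 22 mm wide; open, the fingers measure 114 mm over their backs; the gripper's body (76 mm by 85 mm) begins 54 mm behind the grasp point. The pads swing forward as they close: fully open they stand 13 mm farther back than shut.
Start: joints at [-1.307, 0.377, 0.081, 1.274, 0, 1.46], TCP at [0.21, -0.535, 0.231] pointing down, gripper open.
Joint ranges: [-2.72, 2.72], [-0.84, 1.66], [-1.02, 1.22], [-1.77, 2.12], [-1.37, 1.28], [-3.14, 3.14]. Speed limits (rad/s): [2.57, 2.57, 3.14, 3.14, 3.14, 3.14].

## Interface

Orientations are given as [roll, pitch, yaw] about the fixed x, y, z axes, in that order (R = Rz(yaw) Ry(pitch) Rx(roll)).
In Python, from workcell import bot, viewer, order gives the robot as it stands.
- The arm moves only by the tool servo_tool, never from a script. Its argument "moves" is a list of rows, each a list of 3 entries, a list of its own where there are three numbers: the finger opening in mm, from 0 to 85.4, then the shift along the tool's x, y, z in mm, then the turn, a rotation vector about the tool's x, y, z in degrees. A call has exactly 10 rows; each row is the pose to reach, as a shift and turn from the pose commanded when the call began, along the tool's axes at that moment; what a row does not reach only later rows make up. A row lasts 1/8 s, in which the tool goes at most 62.5 mm and 10.7 degrees, less where a joint would pass 70% of its speed; a pose out of reach is approached as far as the arm can. A call with a gripper value outside its range is refused whole. The fingers move at their own pace and stop on an object; "newtons" is the grip in N (left out, the last holds). Time passes only in rows, so rows that repeat a pose let the fingers close, or fill a call up. It gives the time, the measured TCP pose, the force, the opening and the grip force at its end, in the units of the state.
- bot.sense(): the state, without advancing time (a new reading comes with each control period).
- viewer.read_camera(name): name is "scene" or "top" or "wrist"; returns a dict with "color" (400x640x3 uint8, blue, green, red), "fx", "fy", "cx", "cy" (pixels), "T" (4x4, takes a point from camera to world coordinates); the wrist camera has in their place "hand_eye" (4x4, takes a point from camera to tool coordinates, whose origin is the TCP and whose axes are the flange's). Camera axes: x right, y down, z forward; pixel columns grow to the right and rows downward; lengths in m; the calibration is good to about 2 mm. A picture is of the moment at which its call begins: read the wrist's pose just before it. There is no depth.
- order.finish_job(): hands the job in; it is judged then, once.
The state is a dict: "time_s": time; "qpos": joint angles; "qd": joint speeds; "joint_torque": joint torques, N m; "tool_pos": TCP position; "ee_rot": TCP orientation; "force": force on the tool from outside, world axes, zero at the start; "moment": the same for the moment, N m; "opening": finger opening in m; "gripper_force": force on a finger pad.
Only numpy, scipy, OpenCV 4.12 (cv2) and the standard library are available. Lean on these libraries where they do the work, as an engineer would, in place of code of your own. Each camera call takes 0.05 s, during which the arm holds its last target. There are 200 camera calls.

## Task

Pick up the syringe lying in the wooden rest and hold it over the two spring clips of the blue rack, plunger end outside the steel fork plate and the finger flange about a centimetre short of it. Press it straight down, gently, until both clips have snapped round the barrel and it sits on both pads, then slide it needle-first along the clips until you feel the flange bear firmly on the fork (about 10 N, never more than 15), and let go. Leave the two loose sherds near the rack alone.

Things in the scene. Friction and masses are not known exactly. Their poses are not given: they have to be found in the camera images.
- syringe: Clear syringe with blunt needle, 166 mm long, about 40 g, rigid, lying in a wooden rest. y runs along the barrel from needle (-y) to plunger (+y), z up; origin under mid-length, 9.5 mm below the barrel axis. Grip the barrel between the blocks of the rest with about 40 N. Round barrel 15.6 mm in diameter, y = -33 to +66 mm. Thumb disc 19 mm in diameter at y = 83 mm, needle tip at y = -83 mm.
- rest: low wooden rest fixed to the bench: a strip 36 x 86 x 3 mm with two V blocks 8 mm wide, 70 mm apart, about 25 mm high, that carry the barrel with its axis 26 mm above the bench. Origin at bench level under the syringe's origin (within 3 mm), y along the barrel towards the plunger; the blocks stand at y = -21 and +49 mm, between them 62 mm are free for the gripper.
- barrel (a point): point on the syringe's barrel axis, at y = +14 mm in the syringe's frame; axes as the syringe's
- barrel_front (a point): point on the barrel axis 28 mm towards the needle from point barrel (syringe y = -14 mm): over the clip farther from the fork when the syringe is home
- barrel_rear (a point): point on the barrel axis 28 mm towards the plunger from point barrel (syringe y = +42 mm): over the clip next to the fork when the syringe is home
- flange (a point): point on the barrel axis in the needle-side face of the syringe's finger flange (syringe y = +66 mm). The flange is 32 mm wide (x), 15 mm high (z), 2 mm thick.
- rack: Blue base plate fixed to the bench, 60 mm (x) by 136 mm (y), 6 mm high, with two pairs of white spring fingers (clips) and a steel fork plate. Origin midway between the clips at bench level, y along the seat, towards the fork, z up. Between the two clips 48 mm along y are free down to the base plate, for the gripper.
- clip_near_fork (a point): Middle of the clip next to the fork, on the seated barrel's axis (rack y = +28 mm, 34 mm above the bench): two white spring fingers, 8 mm wide along y, 52 mm high; between them a black pad whose top is 26 mm above the bench and carries the barrel. The tips flare to a mouth 25 mm wide; under it, 40.5 mm above the bench, their beads leave a gap of 11 mm.
- clip_far (a point): Middle of the other, equal clip (rack y = -28 mm, 34 mm above the bench). The barrel touches the flares when its axis is about 47 mm above the bench; pressing it past the beads takes about 8 to 15 N for both clips together (one may give first), then they pull it down to the pads, axis 34 mm above the bench. In the clips it slides lengthwise against 1 to 5 N of friction.
- pads: the two black pads of the clips, on which the barrel comes to rest, one body with the rack's origin and axes; tops 26 mm above the bench
- seat (a point): centre of the rack's seat, 34 mm above the bench: point barrel lies here when the syringe is fully seated and home; axes as the rack's
- fork: Steel fork plate fixed on the rack (same origin and axes as the rack): two uprights 8 mm thick (y = 44 to 52 mm), 43 mm high, with a slot 21 mm wide between them that the barrel passes from above. The flange cannot pass the slot; it stays on the outer side (+y).
- fork_face (a point): middle of the fork's outer face, on the seated barrel's axis (rack y = 52 mm, z = 34 mm): the flange's needle-side face rests here when home; axes as the rack's
- sherd_a: loose grey-brown potsherd about 53 x 42 x 13 mm on the bench to the left of the rack, not to be disturbed
- sherd_b: loose grey-brown potsherd about 31 x 42 x 12 mm on the bench to the right of the rack, not to be disturbed

How it is judged:
By the outcome, as a careful person would: the job done as asked, in the order asked, and still so for the second after the job is handed in, with the robot touching nothing.
It also fails if it takes over 56 s, if anything falls off the work surface, if the arm or the gripper's body presses on something with over 40 N, if the wrist force passes 120 N, or if a joint passes its speed limit or range.

## Working session

There is one attempt and no reset: what is moved stays moved. The work goes in short steps, Python scripts to look and compute and a tool call to move; the robot and the scene stay as the last step left them, time stands still between calls to the robot, and variables do not carry over. Pictures are saved under pics/ and viewed, at most 11 in all, crops included, and the job is handed in when it is done.

Besides the shell and the picture viewer there is one more tool, called after ">>>" as a command line: name --argument value ..., lists and objects as JSON in quotes. servo_tool: Moves the arm, as the interface text tells. Its arguments: {"type":"object","properties":{"moves":{"type":"array","items":{"type":"array"}},"newtons":{"type":"number"}},"required":["moves"]}

```bash
mkdir -p pics
cat > h.py <<'E'
import numpy as np, cv2
from scipy.spatial.transform import Rotation as R
from workcell import bot, viewer, order
def ray(c,u,v,T):
    d=T[:3,:3]@np.array([(u-c['cx'])/c['fx'],(v-c['cy'])/c['fy'],1.]); return T[:3,3],d
def onplane(c,u,v,z,T=None):
    o,d=ray(c,u,v,np.array(c['T']) if T is None else T); return o+d*(z-o[2])/d[2]
def tool():
    s=bot.sense(); T=np.eye(4); T[:3,:3]=R.from_euler('xyz',s['ee_rot']).as_matrix(); T[:3,3]=s['tool_pos']; return T
E
python3 - <<'E'
from h import *
s=bot.sense(); print(s)
for n in ['top','scene']:
    c=viewer.read_camera(n); cv2.imwrite(f'pics/{n}0.png',c['color']); print(n,c['fx'],c['cx'],c['cy'],np.round(c['T'],4).tolist())
E
```

```text
{'time_s': 0.0, 'qpos': array([-1.30728610e+00,  3.78050286e-01,  7.96140615e-02,  1.27441566e+00,
       -1.83878084e-05,  1.46051263e+00]), 'qd': array([ 5.58120348e-05,  2.72228276e-04,  1.35664044e-03, -1.65151879e-03,
        1.98086254e-03, -4.01086227e-04]), 'joint_torque': array([-2.26405464e-04, -4.63608062e+01,  2.69873321e+01,  2.07924354e-02,
       -5.01041018e-05, -1.29368047e-05]), 'tool_pos': array([ 0.20979477, -0.53464146,  0.2303636 ]), 'ee_rot': array([-3.13954756e+00, -2.07959020e-04,  3.73793724e-01]), 'force': array([-0.65259657, -0.35305847, -0.82030732]), 'moment': array([ 0.00101504, -0.02304305,  0.00610847]), 'gripper_force': 0.0, 'opening': 0.08518684306979658}
top 385.5624645656408 320.0896150454802 204.00148656996268 [[-0.0056, -0.9851, 0.1721, 0.3348], [-1.0, 0.005, -0.0043, 0.1995], [0.0033, -0.1721, -0.9851, 0.9084], [0.0, 0.0, 0.0, 1.0]]
scene 441.24222104502337 321.12232168567624 198.53043882278098 [[-0.7085, -0.425, 0.5634, -0.0232], [-0.7057, 0.4255, -0.5664, 0.7311], [0.001, -0.799, -0.6014, 0.6261], [0.0, 0.0, 0.0, 1.0]]
```

View pics/top0.png

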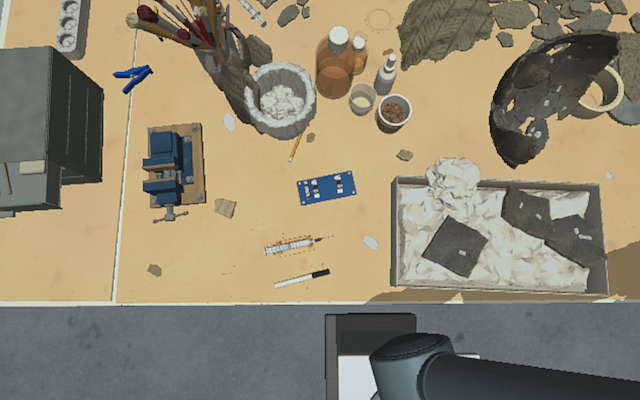

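View pics/scene0.png

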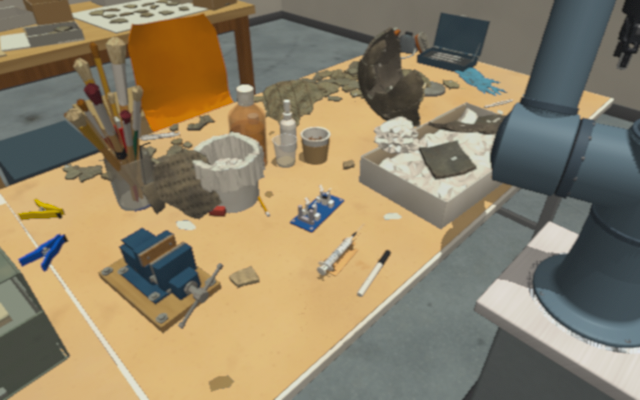

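Run:
```python
from h import *
a=cv2.imread('pics/top0.png')[160:295,250:385]; b=cv2.imread('pics/scene0.png')[175:305,280:410]
f=lambda x:cv2.resize(x,(400,400),interpolation=cv2.INTER_CUBIC)
cv2.imwrite('pics/crop.png',np.hstack([f(a),f(b)]))
c=viewer.read_camera('top')
for n,u,v,z in [('needle',333,237,.026),('plunger',264,251,.026),('rackA',298,178,.006),('rackB',354,172,.006),('rackC',357,195,.006),('rackD',302,206,.006),('sherdL',225,208,.0),('sherdR',404,155,0)]:
    print(n,onplane(c,u,v,z).round(4))
hsv=cv2.cvtColor(c['color'],cv2.COLOR_BGR2HSV); m=cv2.inRange(hsv,(100,120,60),(125,255,255)); m[:160]=0;m[215:]=0;m[:,:280]=0;m[:,370:]=0
k,_=cv2.findContours(m,0,1); k=max(k,key=cv2.contourArea); r=cv2.minAreaRect(k); print(r,[onplane(c,*p,.006).round(4).tolist() for p in cv2.boxPoints(r)],onplane(c,*r[0],.006))
```

```text
needle [0.4121 0.1665 0.026 ]
plunger [0.3811 0.3238 0.026 ]
rackA [0.5561 0.2483 0.006 ]
rackB [0.5703 0.1133 0.006 ]
rackC [0.5138 0.1073 0.006 ]
rackD [0.4878 0.2385 0.006 ]
sherdL [0.4849 0.4224 0.    ]
sherdR [ 0.6142 -0.0106  0.    ]
((325.99432373046875, 187.63912963867188), (23.5360164642334, 55.58146667480469), 78.31063079833984) [[0.5469, 0.2521, 0.006], [0.5741, 0.1209, 0.006], [0.5174, 0.1106, 0.006], [0.4907, 0.2405, 0.006]] [0.53209142 0.18119527 0.006     ]
```

View pics/crop.png

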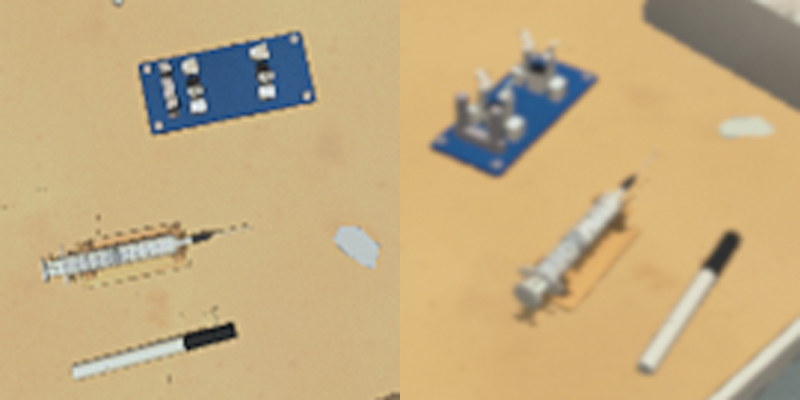

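The top view and crop show the rack at about (326,188) with its fork on the left. The syringe is at about (298,244), needle right and plunger left. Both have a yaw near 0.2, and all sizes and reaches check out. I'll move over the syringe now.

>>> servo_tool --moves '[[85, [49, -32, 0], [0, 0, -10]], [85, [99, -64, 0], [0, 0, -20]], [85, [148, -96, 0], [0, 0, -30]], [85, [198, -128, 0], [0, 0, -40]], [70, [247, -160, 0], [0, 0, -50]], [60, [297, -192, 0], [0, 0, -60]], [60, [346, -224, 0], [0, 0, -70]], [60, [360, -280, 0], [0, 0, -80]], [60, [375, -336, 0], [0, 0, -80]], [60, [389, -392, 0], [0, 0, -80]]]' --newtons 40

```text
time_s: 1.4
tool_pos: [0.4285, -0.0265, 0.2311]
ee_rot: [-3.142, -0.0, 1.77]
force: [-0.3, 1.4, -0.5]
opening: 0.0601
gripper_force: 0.0
```

Run:
```python
from h import *
T=tool(); print(T.round(4).tolist(), bot.sense()['qpos'].round(2))
c=viewer.read_camera('wrist'); print(c['fx'],np.round(c['hand_eye'],4).tolist())
d=np.array([.395,.259,.17])-T[:3,3]; print((T[:3,:3].T@d*1000).round(1))
```

```text
[[-0.1978, 0.9802, -0.0001, 0.4285], [0.9802, 0.1978, 0.0001, -0.0265], [0.0002, -0.0001, -1.0, 0.2311], [0.0, 0.0, 0.0, 1.0]] [-0.21  0.08 -0.3   1.19  0.    1.16]
299.9636302816757 [[0.001, -0.9595, -0.2817, 0.0724], [1.0, 0.0008, 0.0008, 0.0001], [-0.0005, -0.2817, 0.9595, -0.1427], [0.0, 0.0, 0.0, 1.0]]
[286.5  23.7  61.1]
```

>>> servo_tool --moves '[[60, [48, 4, 5], [0, 0, 0]], [60, [96, 8, 20], [0, 0, 0]], [60, [144, 12, 40], [0, 0, 0]], [60, [191, 16, 60], [0, 0, 0]], [60, [239, 20, 80], [0, 0, 0]], [60, [286, 24, 100], [0, 0, 0]], [60, [286, 24, 110], [0, 0, 0]], [60, [286, 24, 110], [0, 0, 0]], [60, [286, 24, 110], [0, 0, 0]], [60, [286, 24, 110], [0, 0, 0]]]'

```text
time_s: 2.7
tool_pos: [0.3967, 0.256, 0.122]
ee_rot: [3.14, -0.0, 1.768]
force: [1.3, 0.3, -0.3]
opening: 0.0602
gripper_force: 0.0
```

Run:
```python
from h import *
T=tool(); print(T[:3,3].round(4))
c=viewer.read_camera('wrist'); cv2.imwrite('pics/w1.png',c['color']); np.savez('w1.npz',T=T@c['hand_eye'],tool=T)
print(c['cx'],c['cy'])
```

```text
[0.3967 0.256  0.122 ]
321.306104727184 200.97552390750647
```

View pics/w1.png

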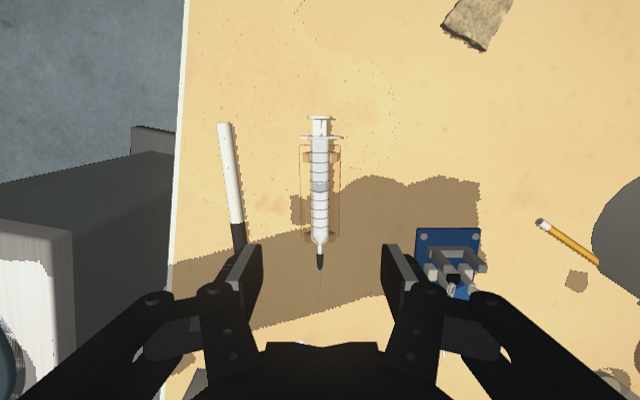

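The wrist view shows the syringe along column ~320, with thumb disc at row 118, flange at row 137 and barrel end at row 243. The rest blocks are at rows ~155 and ~240, and the rack is lower right at (448,265).

Run:
```python
from h import *
im=cv2.imread('pics/w1.png'); z=np.load('w1.npz'); W=z['T'];tl=z['tool']
c=dict(fx=299.96,fy=299.96,cx=321.3,cy=200.98)
hsv=cv2.cvtColor(im,cv2.COLOR_BGR2HSV); m=(hsv[...,1]<45)&(hsv[...,2]>110)
for v in [116,118,120,126,132,134,135,136,137,138,139,140,145,170,180,200,210,220,235,240,244]:
    u=np.where(m[v,290:350])[0]+290
    print(v,(u.min(),u.max(),len(u)) if len(u) else None)
inv=np.linalg.inv(tl)
for n,u,v in [('disc',320.5,116),('flange',321,138.5),('rear',320.5,170),('mid',320.3,200),('front',320,235),('nee',320.5,302)]:
    p=onplane(c,u,v,.026,W); print(n,p.round(4),(inv@np.r_[p,1])[:3].round(4)*1000)
```

```text
116 (np.int64(308), np.int64(330), 23)
118 (np.int64(313), np.int64(326), 13)
120 (np.int64(313), np.int64(325), 13)
126 (np.int64(313), np.int64(325), 13)
132 (np.int64(313), np.int64(325), 13)
134 (np.int64(313), np.int64(325), 13)
135 (np.int64(313), np.int64(325), 13)
136 (np.int64(301), np.int64(338), 38)
137 (np.int64(299), np.int64(339), 41)
138 (np.int64(302), np.int64(335), 34)
139 (np.int64(310), np.int64(328), 19)
140 (np.int64(311), np.int64(327), 17)
145 (np.int64(311), np.int64(328), 18)
170 (np.int64(311), np.int64(327), 17)
180 (np.int64(311), np.int64(327), 17)
200 (np.int64(311), np.int64(327), 17)
210 (np.int64(311), np.int64(327), 17)
220 (np.int64(311), np.int64(327), 17)
235 (np.int64(311), np.int64(327), 17)
240 (np.int64(313), np.int64(326), 14)
244 (np.int64(318), np.int64(320), 3)
disc [0.3827 0.3247 0.026 ] [70.1 -0.4 96. ]
flange [0.3864 0.3082 0.026 ] [53.2 -0.  96. ]
rear [0.3909 0.2837 0.026 ] [28.3 -0.4 96. ]
mid [0.3956 0.259  0.026 ] [ 3.2 -0.6 96. ]
front [0.4015 0.2283 0.026 ] [-28.1  -0.8  96. ]
nee [0.415  0.1632 0.026 ] [-94.6  -0.4  96. ]
```

>>> servo_tool --moves '[[60, [1.5, -1.5, 20], [0, 0, 0]], [50, [1.5, -1.5, 45], [0, 0, 0]], [50, [1.5, -1.5, 70], [0, 0, 0]], [50, [1.5, -1.5, 95], [0, 0, 0]], [50, [1.5, -1.5, 108], [0, 0, 0]], [50, [1.5, -1.5, 114], [0, 0, 0]], [50, [1.5, -1.5, 114], [0, 0, 0]], [10, [1.5, -1.5, 114], [0, 0, 0]], [5, [1.5, -1.5, 114], [0, 0, 0]], [5, [1.5, -1.5, 114], [0, 0, 0]]]' --newtons 40

```text
time_s: 4.0
tool_pos: [0.3947, 0.2582, 0.0079]
ee_rot: [3.14, -0.0, 1.77]
force: [-0.2, -0.8, 4.4]
opening: 0.0146
gripper_force: 39.0
```

>>> servo_tool --moves '[[5, [0, 0, 0], [0, 0, 0]], [5, [0, 0, 0], [0, 0, 0]], [5, [0, 0, 0], [0, 0, 0]], [5, [0, 0, 0], [0, 0, 0]], [5, [0, 0, -5], [0, 0, 0]], [5, [0, 0, -20], [0, 0, 0]], [5, [0, 0, -45], [0, 0, 0]], [5, [0, 0, -80], [0, 0, 0]], [5, [0, 0, -110], [0, 0, 0]], [5, [0, 0, -110], [0, 0, 0]]]'

```text
time_s: 5.25
tool_pos: [0.3959, 0.2588, 0.1195]
ee_rot: [3.137, -0.001, 1.77]
force: [0.5, -0.2, -0.6]
opening: 0.0144
gripper_force: 39.0
```

Run:
```python
from h import *
T=tool(); print(T.round(4).tolist())
r=np.array([.5321,.1812,.14]); ay=np.array([-np.sin(.204),np.cos(.204),0])
print((T[:3,:3].T@(r-T[:3,3])*1000).round(1))
```

```text
[[-0.198, 0.9802, 0.0043, 0.3959], [0.9802, 0.198, 0.002, 0.2588], [0.0011, 0.0046, -1.0, 0.1195], [0.0, 0.0, 0.0, 1.0]]
[-103.   118.3  -20.1]
```

>>> servo_tool --moves '[[5, [-20, 9, 0], [0, 0, 0]], [5, [-50, 23, 0], [0, 0, 0]], [5, [-85, 39, 0], [0, 0, 0]], [5, [-120, 55, 0], [0, 0, 0]], [5, [-150, 68, 0], [0, 0, 0]], [5, [-173, 78, 0], [0, 0, 0]], [5, [-173, 78, 0], [0, 0, 0]], [5, [-173, 78, 0], [0, 0, 0]], [5, [-173, 78, 0], [0, 0, 0]], [5, [-173, 78, 0], [0, 0, 0]]]'

```text
time_s: 6.5
tool_pos: [0.5043, 0.1044, 0.1172]
ee_rot: [-3.141, -0.0, 1.771]
force: [0.6, -0.0, 0.0]
opening: 0.0141
gripper_force: 39.0
```

Run:
```python
from h import *
T=tool(); print(T[:3,3].round(4))
c=viewer.read_camera('wrist'); cv2.imwrite('pics/w2.png',c['color']); np.savez('w2.npz',T=T@c['hand_eye'],tool=T)
cv2.imwrite('pics/w2c.png',cv2.resize(c['color'][0:300,240:640],(800,600),interpolation=cv2.INTER_CUBIC))
```

```text
[0.5043 0.1044 0.1172]
```

View pics/w2c.png

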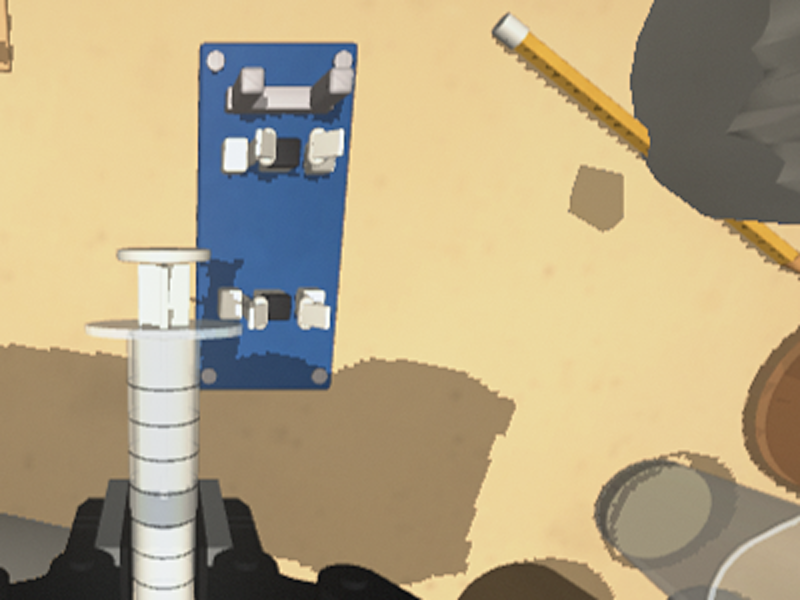

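Run:
```python
from h import *
im=cv2.imread('pics/w2.png'); z=np.load('w2.npz'); W=z['T'];tl=z['tool']; inv=np.linalg.inv(tl)
c=dict(fx=299.96,fy=299.96,cx=321.3,cy=200.98)
hsv=cv2.cvtColor(im,cv2.COLOR_BGR2HSV)
b=cv2.inRange(hsv,(100,120,40),(125,255,255)); b[230:]=0
# edges of the plate: left/right u per row, top/bottom v per column -> plate points at z=.006
def P(n,u,v,h):
    p=onplane(c,u,v,h,W); print(n,np.round((u,v),1),p.round(4),((inv@np.r_[p,1])[:3]*1000).round(1)); return p[:2]
Rr=[]; L=[]
for v in range(30,190,8):
    u=np.where(b[v])[0]; Rr.append(onplane(c,u.max()+.8,v,.006,W)[:2])
    if v<120: L.append(onplane(c,u.min()-.3,v,.006,W)[:2])
t=[onplane(c,u,np.where(b[:,u])[0].min()-.3,.006,W)[:2] for u in range(350,415,5)]
bt=[onplane(c,u,np.where(b[:,u])[0].max()+.8,.006,W)[:2] for u in range(350,400,5)]
F={}
for n,q in [('R',Rr),('L',L),('top',t),('bot',bt)]:
    f=cv2.fitLine(np.float32(q)*1000,cv2.DIST_HUBER,0,.01,.01).ravel(); F[n]=f; print(n,f.round(3), np.degrees(np.arctan2(f[1],f[0])).round(2))
for n,u,v,h in [('boltFL',215,61,.007),('boltFR',344,60,.007),('boltNL',209,376,.007),('boltNR',319,376,.007),('syrL',88,328,None),('syrR',242,328,None),('disc',164,254,None),('bar1',130,360,None),('bar2',199,360,None),('bar3',131,470,None),('bar4',197,470,None)]:
    P(n,240+u/2,v/2,tl[2,3]+.019 if h is None else h)
blk=cv2.inRange(hsv,(0,0,0),(180,255,40)); blk[:40]=0; blk[170:]=0
n,lab,st,ct=cv2.connectedComponentsWithStats(blk[:, 340:420])
for s,q in zip(st[1:],ct[1:]):
    if s[4]>30: print('pad',s,P('pad',q[0]+340,q[1],.026))
```

```text
R [ 2.00000e-01 -9.80000e-01  5.62547e+02  1.83074e+02] -78.44
L [ 2.00000e-01 -9.80000e-01  4.97998e+02  2.06461e+02] -78.44
top [9.80000e-01 2.00000e-01 5.15311e+02 2.47635e+02] 11.55
bot [9.80000e-01 2.00000e-01 5.47625e+02 1.17773e+02] 11.54
boltFL [347.5  30.5] [0.4975 0.2377 0.007 ] [132.   19.9 110.2]
boltFR [412.  30.] [0.545  0.2478 0.007 ] [132.4  68.4 110.2]
boltNL [344.5 188. ] [0.5223 0.1182 0.007 ] [  9.9  20.4 110.2]
boltNR [399.5 188. ] [0.5691 0.1277 0.007 ] [  9.9  68.1 110.2]
syrL [284. 164.] [0.4789 0.1524 0.1362] [ 52.1 -15.3 -19. ]
syrR [361. 164.] [0.5102 0.1588 0.1362] [ 52.1  16.6 -19. ]
disc [322. 127.] [0.4914 0.1702 0.1362] [ 67.    0.4 -19. ]
bar1 [305. 180.] [0.4887 0.1475 0.1362] [ 45.3  -6.7 -19. ]
bar2 [339.5 180. ] [0.503  0.1504 0.1362] [ 45.3   7.8 -19. ]
bar3 [305.5 235. ] [0.4936 0.123  0.1362] [ 20.3  -6.8 -19. ]
bar4 [338.5 235. ] [0.5079 0.1259 0.1362] [ 20.3   7.8 -19. ]
```

The view shows the rack's bolts at crop (215,61), (344,60), (209,376) and (319,376), and the syringe held straight with its flange at row 328. Rack centre in the tool frame is about (71, 44) mm and the yaw matches. Next I'll go above the clips.

>>> servo_tool --moves '[[5, [12, 7, 0], [0, 0, 0]], [5, [35, 19, 0], [0, 0, 0]], [5, [60, 33, 0], [0, 0, 0]], [5, [75, 41, 0], [0, 0, 0]], [5, [80, 43.5, 10], [0, 0, 0]], [5, [80, 43.5, 25], [0, 0, 0]], [5, [80, 43.5, 40], [0, 0, 0]], [5, [80, 43.5, 50], [0, 0, 0]], [5, [80, 43.5, 50], [0, 0, 0]], [5, [80, 43.5, 50], [0, 0, 0]]]'

```text
time_s: 7.8
tool_pos: [0.5319, 0.1906, 0.0675]
ee_rot: [3.141, 0.0, 1.77]
force: [0.4, 0.3, -0.4]
opening: 0.0143
gripper_force: 39.0
```

Run:
```python
from h import *
s=bot.sense(); T=tool(); print(T[:3,3].round(4),s['ee_rot'],s['force'])
c=viewer.read_camera('wrist'); cv2.imwrite('pics/w3.png',c['color']); np.savez('w3.npz',T=T@c['hand_eye'],tool=T)
cv2.imwrite('pics/w3c.png',cv2.resize(c['color'][60:285,170:470],(800,600),interpolation=cv2.INTER_CUBIC))
```

```text
[0.5319 0.1906 0.0675] [3.14111875e+00 1.06474348e-04 1.76964464e+00] [ 0.43723485  0.29972511 -0.43866008]
```

View pics/w3c.png

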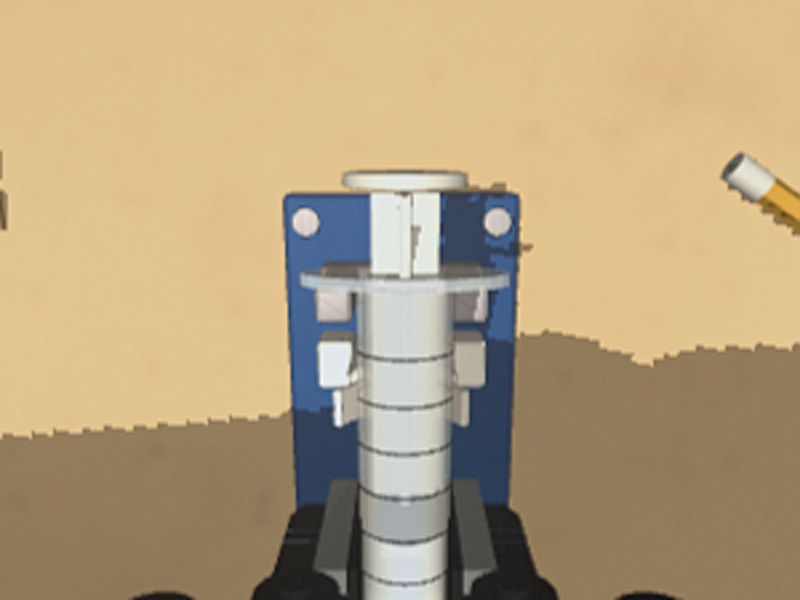

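Run:
```python
from h import *
z=np.load('w3.npz'); W=z['T'];tl=z['tool']; inv=np.linalg.inv(tl)
c=dict(fx=299.96,fy=299.96,cx=321.3,cy=200.98)
for n,u,v,h in [('boltL',306,221,.007),('boltR',497,221,.007),('plate edge',403,193,.006),('forkOut',340,266,.043),('forkL',317,290,.043),('forkR',488,290,.043),('clipL',320,340,.052),('clipR',485,340,.052),('clipL end',345,386,.052),('flL',302,281,.0865),('flR',509,281,.0865),('disc',405,180,.0865)]:
    p=onplane(c,170+u*.375,60+v*.375,h,W); print(n,p.round(4),((inv@np.r_[p,1])[:3]*1000).round(1))
```

```text
boltL [0.4977 0.2379 0.007 ] [ 53.2 -24.2  60.5]
boltR [0.5446 0.2474 0.007 ] [53.2 23.6 60.6]
plate edge [0.5202 0.2494 0.006 ] [60.   0.1 61.5]
forkOut [0.5097 0.2344 0.043 ] [ 47.3 -13.1  24.5]
forkL [0.5059 0.2284 0.043 ] [ 42.2 -18.1  24.5]
forkR [0.5413 0.2356 0.043 ] [42.2 18.  24.5]
clipL [0.5088 0.2202 0.052 ] [ 33.5 -16.8  15.5]
clipR [0.5417 0.2268 0.052 ] [33.6 16.8 15.5]
clipL end [0.5156 0.2115 0.052 ] [ 23.8 -11.9  15.5]
flL [0.5064 0.238  0.0865] [ 51.5 -15.7 -19. ]
flR [0.538  0.2444 0.0865] [ 51.5  16.6 -19. ]
disc [0.5191 0.2561 0.0865] [ 66.8   0.4 -19. ]
```

>>> servo_tool --moves '[[5, [1, -0.3, 2], [0, 0, 0]], [5, [2, -0.5, 6], [0, 0, 0]], [5, [2, -0.5, 12], [0, 0, 0]], [5, [2, -0.5, 18], [0, 0, 0]], [5, [2, -0.5, 23], [0, 0, 0]], [5, [2, -0.5, 27], [0, 0, 0]], [5, [2, -0.5, 30], [0, 0, 0]], [5, [2, -0.5, 33], [0, 0, 0]], [5, [2, -0.5, 34], [0, 0, 0]], [5, [2, -0.5, 34], [0, 0, 0]]]'

```text
time_s: 9.1
tool_pos: [0.5309, 0.1924, 0.0333]
ee_rot: [3.141, 0.001, 1.77]
force: [0.3, -2.2, -0.1]
opening: 0.0141
gripper_force: 40.2
```

Run:
```python
from h import *
s=bot.sense(); T=tool(); print(T[:3,3].round(4),s['force'].round(1))
c=viewer.read_camera('wrist'); cv2.imwrite('pics/w4.png',c['color']); np.savez('w4.npz',T=T@c['hand_eye'],tool=T)
cv2.imwrite('pics/w4c.png',cv2.resize(c['color'][60:285,170:470],(800,600),interpolation=cv2.INTER_CUBIC))
```

```text
[0.5309 0.1924 0.0333] [ 0.3 -2.2 -0.1]
```

View pics/w4c.png

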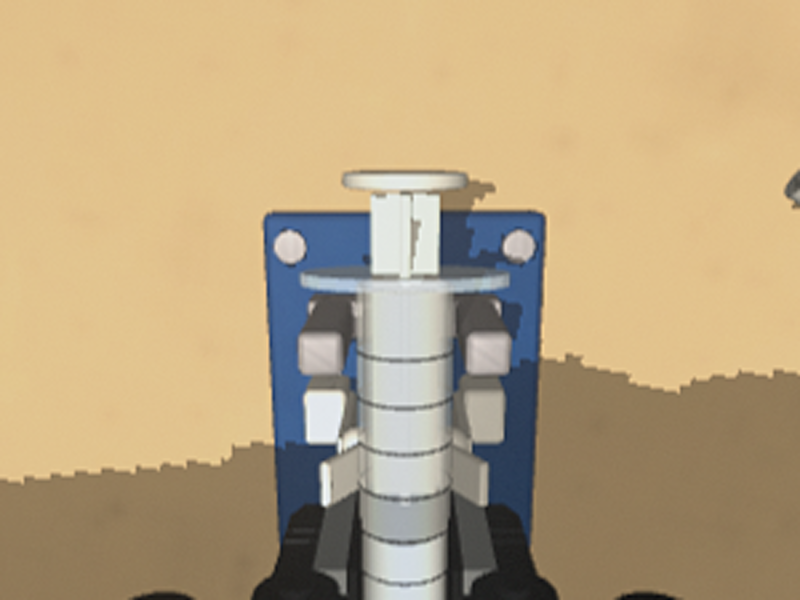

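Run:
```python
from h import *
z=np.load('w4.npz'); W=z['T'];tl=z['tool']; inv=np.linalg.inv(tl)
c=dict(fx=299.96,fy=299.96,cx=321.3,cy=200.98)
for n,u,v,h in [('boltL',290,247,.007),('boltR',519,246,.007),('plate edge',403,211,.006),('forkOutL',300,333,.043),('forkOutR',510,333,.043),('forkInL',300,373,.043),('clip tipL',322,505,.052),('clip tipR',488,507,.052),('clip tip far',322,465,.052),('flL',302,281,.052),('flR',509,281,.052)]:
    p=onplane(c,170+u*.375,60+v*.375,h,W); print(n,p.round(4),((inv@np.r_[p,1])[:3]*1000).round(1))
print(bot.sense()['force'],bot.sense()['moment'])
```

```text
boltL [0.4976 0.2377 0.007 ] [ 51.  -23.7  26.2]
boltR [0.5447 0.2474 0.007 ] [51.3 24.4 26.2]
plate edge [0.5194 0.2496 0.006 ] [58.4  0.1 27.2]
forkOutL [0.5056 0.2291 0.043 ] [ 41.  -17.5  -9.8]
forkOutR [0.5407 0.2362 0.043 ] [41.  18.3 -9.8]
forkInL [0.5068 0.2221 0.043 ] [ 33.9 -17.7  -9.8]
clip tipL [0.5149 0.2026 0.052 ] [ 13.2 -13.6 -18.7]
clip tipR [0.5426 0.2078 0.052 ] [ 12.8  14.5 -18.7]
clip tip far [0.5137 0.2098 0.052 ] [ 20.5 -13.4 -18.7]
flL [0.5053 0.2397 0.052 ] [ 51.4 -15.7 -18.8]
flR [0.537  0.2461 0.052 ] [ 51.5  16.6 -18.8]
[ 0.96113533 -2.2858971  -0.22833806] [-0.52924637 -0.13197566  0.02907843]
```

The flange now clears the fork by about 9 mm, and the fork tops are at rows 333–373. The −2 N along y suggests a finger is brushing the near clip, whose tip edge is at row ~505. I'll back off slightly and check.

>>> servo_tool --moves '[[5, [-0.5, 0, 0], [0, 0, 0]], [5, [-1, 0, 0], [0, 0, 0]], [5, [-1, 0, 0], [0, 0, 0]], [5, [-1, 0, 0], [0, 0, 0]], [5, [-1, 0, 0], [0, 0, 0]], [5, [-1, 0, 0], [0, 0, 0]], [5, [-1, 0, 0], [0, 0, 0]], [5, [-1, 0, 0], [0, 0, 0]], [5, [-1, 0, 0], [0, 0, 0]], [5, [-1, 0, 0], [0, 0, 0]]]'

```text
time_s: 10.4
tool_pos: [0.531, 0.1917, 0.0333]
ee_rot: [3.142, 0.0, 1.77]
force: [-1.2, 0.1, -0.2]
opening: 0.0143
gripper_force: 39.0
```

>>> servo_tool --moves '[[5, [-0.5, 0, 1], [0, 0, 0]], [5, [-0.5, 0, 2], [0, 0, 0]], [5, [-0.5, 0, 3], [0, 0, 0]], [5, [-0.5, 0, 4], [0, 0, 0]], [5, [-0.5, 0, 5], [0, 0, 0]], [5, [-0.5, 0, 6], [0, 0, 0]], [5, [-0.5, 0, 7], [0, 0, 0]], [5, [-0.5, 0, 8], [0, 0, 0]], [5, [-0.5, 0, 8], [0, 0, 0]], [5, [-0.5, 0, 8], [0, 0, 0]]]'

```text
time_s: 11.65
tool_pos: [0.5317, 0.1914, 0.0272]
ee_rot: [3.14, 0.0, 1.77]
force: [-5.2, -1.0, 13.6]
opening: 0.0139
gripper_force: 40.4
```

>>> servo_tool --moves '[[5, [0, -0.5, 0], [0, 0, 0]], [5, [0, -0.8, 0], [0, 0, 0]], [5, [0, -0.8, 0.3], [0, 0, 0]], [5, [0, -0.8, 0.6], [0, 0, 0]], [5, [0, -0.8, 0.9], [0, 0, 0]], [5, [0, -0.8, 1.2], [0, 0, 0]], [5, [0, -0.8, 1.5], [0, 0, 0]], [5, [0, -0.8, 1.5], [0, 0, 0]], [5, [0, -0.8, 1.5], [0, 0, 0]], [5, [0, -0.8, 1.5], [0, 0, 0]]]'

```text
time_s: 12.9
tool_pos: [0.5317, 0.1914, 0.0264]
ee_rot: [3.138, 0.0, 1.77]
force: [-3.8, -1.1, 15.6]
opening: 0.0143
gripper_force: 40.6
```

>>> servo_tool --moves '[[5, [0, -0.5, 0.3], [0, 0, 0]], [5, [0, -0.8, 0.6], [0, 0, 0]], [5, [0, -0.8, 0.9], [0, 0, 0]], [5, [0, -0.8, 1.2], [0, 0, 0]], [5, [0, -0.8, 1.5], [0, 0, 0]], [5, [0, -0.8, 1.8], [0, 0, 0]], [5, [0, -0.8, 2], [0, 0, 0]], [5, [0, -0.8, 2], [0, 0, 0]], [5, [0, -0.8, 2], [0, 0, 0]], [5, [0, -0.8, 2], [0, 0, 0]]]'

```text
time_s: 14.15
tool_pos: [0.5315, 0.1913, 0.0241]
ee_rot: [3.137, 0.0, 1.77]
force: [-2.1, -0.1, 12.1]
opening: 0.0142
gripper_force: 40.3
```

Run:
```python
from h import *
s=bot.sense(); T=tool(); print(T[:3,3].round(4),s['force'].round(1),s['moment'].round(2))
c=viewer.read_camera('wrist'); np.savez('w5.npz',T=T@c['hand_eye'],tool=T)
cv2.imwrite('pics/w5c.png',cv2.resize(c['color'][60:285,170:470],(800,600),interpolation=cv2.INTER_CUBIC))
```

```text
[0.5315 0.1913 0.0241] [-2.1 -0.1 12.1] [-0.22  0.33  0.02]
```

View pics/w5c.png

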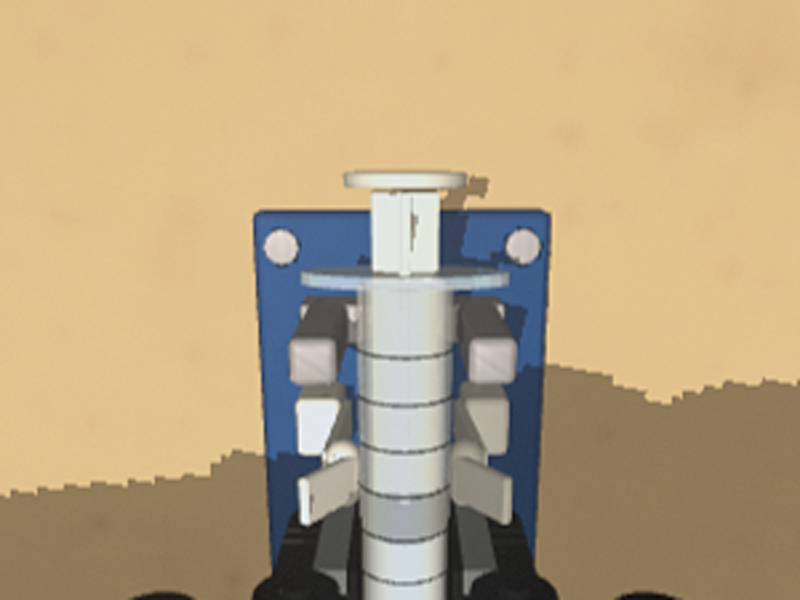

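The clip tips are spread either side of the barrel, and nothing has slipped in the grip. I'll continue pressing.

>>> servo_tool --moves '[[5, [0, -0.2, 0.3], [0, 0, 0]], [5, [0, -0.3, 0.6], [0, 0, 0]], [5, [0, -0.3, 0.9], [0, 0, 0]], [5, [0, -0.3, 1.2], [0, 0, 0]], [5, [0, -0.3, 1.5], [0, 0, 0]], [5, [0, -0.3, 1.8], [0, 0, 0]], [5, [0, -0.3, 2.1], [0, 0, 0]], [5, [0, -0.3, 2.4], [0, 0, 0]], [5, [0, -0.3, 2.5], [0, 0, 0]], [5, [0, -0.3, 2.5], [0, 0, 0]]]'

```text
time_s: 15.45
tool_pos: [0.5305, 0.191, 0.0194]
ee_rot: [3.139, 0.0, 1.77]
force: [5.6, 1.6, 1.0]
opening: 0.014
gripper_force: 39.1
```

>>> servo_tool --moves '[[5, [0, 0.4, 0.3], [0, 0, 0]], [5, [0, 0.8, 0.6], [0, 0, 0]], [5, [0, 0.8, 0.9], [0, 0, 0]], [5, [0, 0.8, 1.2], [0, 0, 0]], [5, [0, 0.8, 1.5], [0, 0, 0]], [5, [0, 0.8, 1.8], [0, 0, 0]], [5, [0, 0.8, 2.1], [0, 0, 0]], [5, [0, 0.8, 2.4], [0, 0, 0]], [5, [0, 0.8, 2.4], [0, 0, 0]], [5, [0, 0.8, 2.4], [0, 0, 0]]]'

```text
time_s: 16.7
tool_pos: [0.5307, 0.1911, 0.0165]
ee_rot: [3.141, -0.0, 1.77]
force: [5.6, 1.1, -2.3]
opening: 0.0143
gripper_force: 39.0
```

>>> servo_tool --moves '[[5, [0, 0.3, 0.2], [0, 0, 0]], [5, [0, 0.6, 0.4], [0, 0, 0]], [5, [0, 0.8, 0.6], [0, 0, 0]], [5, [0, 0.8, 0.8], [0, 0, 0]], [5, [0, 0.8, 1], [0, 0, 0]], [5, [0, 0.8, 1.2], [0, 0, 0]], [5, [0, 0.8, 1.4], [0, 0, 0]], [5, [0, 0.8, 1.5], [0, 0, 0]], [5, [0, 0.8, 1.5], [0, 0, 0]], [5, [0, 0.8, 1.5], [0, 0, 0]]]'

```text
time_s: 17.95
tool_pos: [0.5308, 0.1911, 0.0159]
ee_rot: [3.141, 0.0, 1.77]
force: [0.4, 0.5, 6.6]
opening: 0.014
gripper_force: 39.8
```

>>> servo_tool --moves '[[5, [0, 0, -0.4], [0, 0, 0]], [5, [-0.5, 0, -0.4], [0, 0, 0]], [5, [-1, 0, -0.4], [0, 0, 0]], [5, [-1.5, 0, -0.4], [0, 0, 0]], [5, [-2, 0, -0.4], [0, 0, 0]], [5, [-2.5, 0, -0.4], [0, 0, 0]], [5, [-3, 0, -0.4], [0, 0, 0]], [5, [-3.5, 0, -0.4], [0, 0, 0]], [5, [-4, 0, -0.4], [0, 0, 0]], [5, [-4.5, 0, -0.4], [0, 0, 0]]]'

```text
time_s: 19.2
tool_pos: [0.5317, 0.1871, 0.0159]
ee_rot: [3.141, -0.001, 1.77]
force: [2.1, 3.4, 5.2]
opening: 0.0142
gripper_force: 39.7
```

Run:
```python
from h import *
s=bot.sense(); T=tool(); print(T[:3,3].round(4),s['force'].round(1),s['moment'].round(2))
c=viewer.read_camera('wrist'); W=T@c['hand_eye']
cv2.imwrite('pics/w6c.png',cv2.resize(c['color'][60:285,170:470],(800,600),interpolation=cv2.INTER_CUBIC)); np.savez('w6.npz',T=W,tool=T)
```

```text
[0.5317 0.1871 0.0159] [2.1 3.4 5.2] [ 0.83 -0.37 -0.02]
```

View pics/w6c.png

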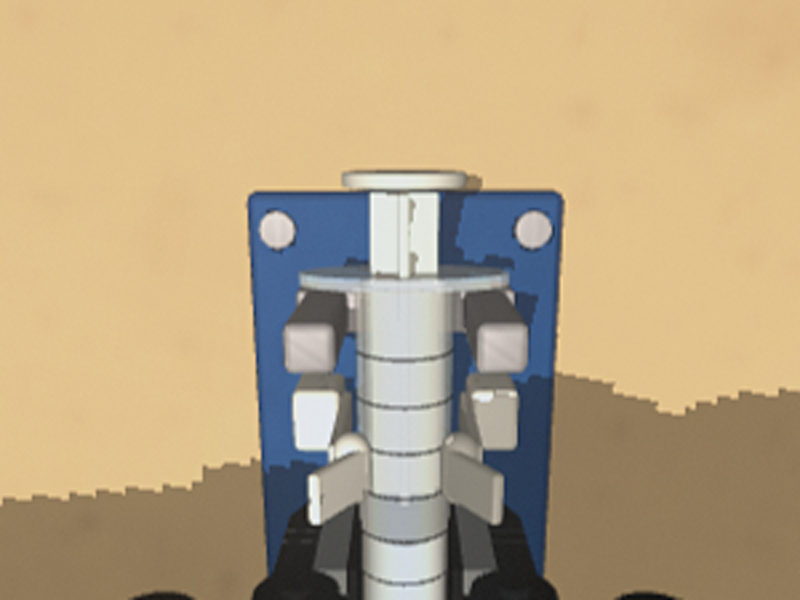

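The near clip has closed over the barrel, and the flange is unmoved in the grip at row ~280, with a few mm still to go to the fork. Sliding friction is about 3.4 N.

>>> servo_tool --moves '[[5, [-0.3, 0, -0.2], [0, 0, 0]], [5, [-0.6, 0, -0.2], [0, 0, 0]], [5, [-0.9, 0, -0.2], [0, 0, 0]], [5, [-1.2, 0, -0.2], [0, 0, 0]], [5, [-1.5, 0, -0.2], [0, 0, 0]], [5, [-1.8, 0, -0.2], [0, 0, 0]], [5, [-2.1, 0, -0.2], [0, 0, 0]], [5, [-2.4, 0, -0.2], [0, 0, 0]], [5, [-2.4, 0, -0.2], [0, 0, 0]], [5, [-2.4, 0, -0.2], [0, 0, 0]]]'

```text
time_s: 20.5
tool_pos: [0.5323, 0.1845, 0.016]
ee_rot: [3.141, -0.0, 1.77]
force: [2.3, 4.4, 3.8]
opening: 0.0142
gripper_force: 39.6
```

>>> servo_tool --moves '[[5, [-0.1, -0.1, 0], [0, 0, 0]], [5, [-0.2, -0.2, 0], [0, 0, 0]], [5, [-0.3, -0.2, 0], [0, 0, 0]], [5, [-0.4, -0.2, 0], [0, 0, 0]], [5, [-0.5, -0.2, 0], [0, 0, 0]], [5, [-0.6, -0.2, 0], [0, 0, 0]], [5, [-0.7, -0.2, 0], [0, 0, 0]], [5, [-0.8, -0.2, 0], [0, 0, 0]], [5, [-0.8, -0.2, 0], [0, 0, 0]], [5, [-0.8, -0.2, 0], [0, 0, 0]]]'

```text
time_s: 21.75
tool_pos: [0.5323, 0.1837, 0.0159]
ee_rot: [3.141, -0.0, 1.77]
force: [2.8, 4.6, 3.4]
opening: 0.0144
gripper_force: 39.6
```

>>> servo_tool --moves '[[5, [-0.1, 0.1, 0], [0, 0, 0]], [5, [-0.2, 0.2, 0], [0, 0, 0]], [5, [-0.3, 0.3, 0], [0, 0, 0]], [5, [-0.4, 0.4, 0], [0, 0, 0]], [5, [-0.5, 0.4, 0], [0, 0, 0]], [5, [-0.6, 0.4, 0], [0, 0, 0]], [5, [-0.7, 0.4, 0], [0, 0, 0]], [5, [-0.8, 0.4, 0], [0, 0, 0]], [5, [-0.8, 0.4, 0], [0, 0, 0]], [5, [-0.8, 0.4, 0], [0, 0, 0]]]'

```text
time_s: 23.0
tool_pos: [0.5326, 0.1828, 0.0159]
ee_rot: [-3.142, 0.0, 1.77]
force: [2.0, 4.3, 4.2]
opening: 0.0141
gripper_force: 39.6
```

>>> servo_tool --moves '[[5, [-0.1, 0, 0], [0, 0, 0]], [5, [-0.2, 0, 0], [0, 0, 0]], [5, [-0.3, 0, 0], [0, 0, 0]], [5, [-0.4, 0, 0], [0, 0, 0]], [5, [-0.5, 0, 0], [0, 0, 0]], [5, [-0.6, 0, 0], [0, 0, 0]], [5, [-0.7, 0, 0], [0, 0, 0]], [5, [-0.8, 0, 0], [0, 0, 0]], [5, [-0.8, 0, 0], [0, 0, 0]], [5, [-0.8, 0, 0], [0, 0, 0]]]'

```text
time_s: 24.25
tool_pos: [0.5326, 0.1827, 0.016]
ee_rot: [-3.142, -0.001, 1.77]
force: [1.1, 5.2, 4.2]
opening: 0.0142
gripper_force: 39.6
```

>>> servo_tool --moves '[[5, [-0.1, 0, 0], [0, 0, 0]], [5, [-0.2, 0, 0], [0, 0, 0]], [5, [-0.3, 0, 0], [0, 0, 0]], [5, [-0.4, 0, 0], [0, 0, 0]], [5, [-0.5, 0, 0], [0, 0, 0]], [5, [-0.5, 0, 0], [0, 0, 0]], [5, [-0.5, 0, 0], [0, 0, 0]], [5, [-0.5, 0, 0], [0, 0, 0]], [5, [-0.5, 0, 0], [0, 0, 0]], [5, [-0.5, 0, 0], [0, 0, 0]]]'

```text
time_s: 25.5
tool_pos: [0.5326, 0.1827, 0.016]
ee_rot: [3.142, -0.002, 1.771]
force: [1.9, 7.8, 4.2]
opening: 0.0141
gripper_force: 39.6
```

>>> servo_tool --moves '[[5, [-0.1, 0, 0], [0, 0, 0]], [5, [-0.2, 0, 0], [0, 0, 0]], [5, [-0.3, 0, 0], [0, 0, 0]], [5, [-0.4, 0, 0], [0, 0, 0]], [5, [-0.5, 0, 0], [0, 0, 0]], [5, [-0.6, 0, 0], [0, 0, 0]], [5, [-0.7, 0, 0], [0, 0, 0]], [5, [-0.7, 0, 0], [0, 0, 0]], [5, [-0.7, 0, 0], [0, 0, 0]], [5, [-0.7, 0, 0], [0, 0, 0]]]'

```text
time_s: 26.75
tool_pos: [0.5326, 0.1828, 0.016]
ee_rot: [3.141, -0.004, 1.771]
force: [0.1, 9.2, 3.6]
opening: 0.0145
gripper_force: 39.6
```

>>> servo_tool --moves '[[5, [-0.1, 0, 0], [0, 0, 0]], [5, [-0.2, 0, 0], [0, 0, 0]], [5, [-0.3, 0, 0], [0, 0, 0]], [5, [-0.4, 0, 0], [0, 0, 0]], [5, [-0.5, 0, 0], [0, 0, 0]], [5, [-0.6, 0, 0], [0, 0, 0]], [5, [-0.6, 0, 0], [0, 0, 0]], [5, [-0.6, 0, 0], [0, 0, 0]], [5, [-0.6, 0, 0], [0, 0, 0]], [5, [-0.6, 0, 0], [0, 0, 0]]]'

```text
time_s: 28.0
tool_pos: [0.5326, 0.1827, 0.016]
ee_rot: [3.141, -0.005, 1.772]
force: [0.5, 10.3, 3.7]
opening: 0.0142
gripper_force: 39.6
```

Run:
```python
from h import *
s=bot.sense(); T=tool(); print(T[:3,3].round(4),s['force'].round(1),s['moment'].round(2))
c=viewer.read_camera('wrist')
cv2.imwrite('pics/w7c.png',cv2.resize(c['color'][60:285,170:470],(800,600),interpolation=cv2.INTER_CUBIC))
```

```text
[0.5326 0.1827 0.016 ] [ 0.5 10.3  3.7] [ 2.05 -0.14 -0.02]
```

View pics/w7c.png

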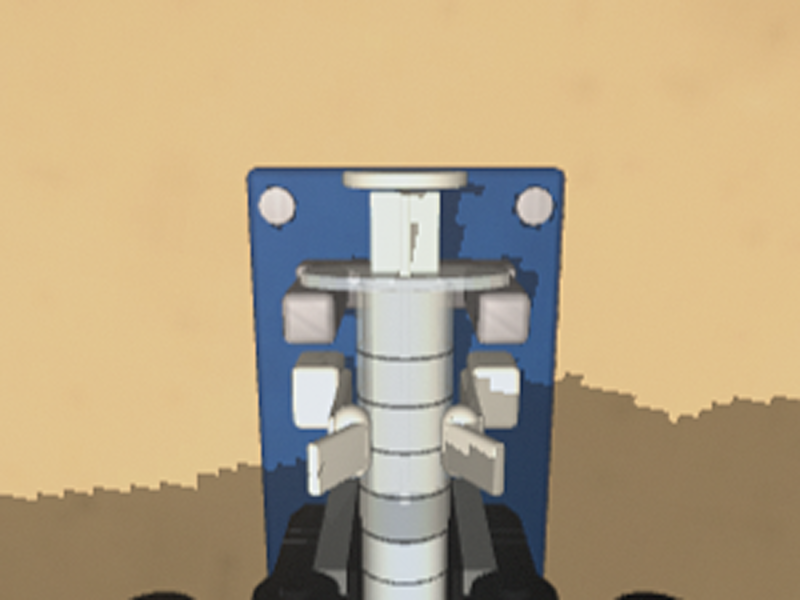

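The flange, at row ~275, is now up against the fork uprights and the wrist reads 10.3 N, which includes some clip friction. I'll add a little more.

>>> servo_tool --moves '[[5, [-0.1, 0, 0], [0, 0, 0]], [5, [-0.2, 0, 0], [0, 0, 0]], [5, [-0.3, 0, 0], [0, 0, 0]], [5, [-0.4, 0, 0], [0, 0, 0]], [5, [-0.5, 0, 0], [0, 0, 0]], [5, [-0.6, 0, 0], [0, 0, 0]], [5, [-0.7, 0, 0], [0, 0, 0]], [5, [-0.8, 0, 0], [0, 0, 0]], [5, [-0.8, 0, 0], [0, 0, 0]], [5, [-0.8, 0, 0], [0, 0, 0]]]'

```text
time_s: 29.3
tool_pos: [0.5326, 0.1827, 0.016]
ee_rot: [3.141, -0.007, 1.772]
force: [1.6, 12.4, 3.8]
opening: 0.0142
gripper_force: 39.6
```

>>> servo_tool --moves '[[5, [1, 0, 0], [0, 0, 0]], [5, [2, 0, -0.1], [0, 0, 0]], [5, [3, 0, -0.2], [0, 0, 0]], [5, [3.8, 0, -0.3], [0, 0, 0]], [5, [3.8, 0, -0.3], [0, 0, 0]], [25, [3.8, 0, -0.3], [0, 0, 0]], [40, [3.8, 0, -0.3], [0, 0, 0]], [40, [3.8, 0, -0.3], [0, 0, 0]], [40, [3.8, 0, -0.3], [0, 0, 0]], [40, [3.8, 0, -0.3], [0, 0, 0]]]'

```text
time_s: 30.55
tool_pos: [0.5324, 0.1831, 0.0162]
ee_rot: [-3.141, 0.0, 1.77]
force: [0.4, 0.2, -0.3]
opening: 0.0397
gripper_force: 0.0
```

Released with no residual force. I'll lift straight up and look.

>>> servo_tool --moves '[[40, [0, 0, -3], [0, 0, 0]], [40, [0, 0, -10], [0, 0, 0]], [40, [0, 0, -25], [0, 0, 0]], [40, [0, 0, -45], [0, 0, 0]], [40, [0, 0, -70], [0, 0, 0]], [40, [0, 0, -95], [0, 0, 0]], [40, [0, 0, -115], [0, 0, 0]], [40, [-20, 0, -120], [0, 0, 0]], [40, [-40, 0, -120], [0, 0, 0]], [40, [-40, 0, -120], [0, 0, 0]]]'

```text
time_s: 31.8
tool_pos: [0.5403, 0.1418, 0.1355]
ee_rot: [-3.14, 0.0, 1.767]
force: [-0.0, 0.4, -0.7]
opening: 0.0404
gripper_force: 0.0
```

Run:
```python
from h import *
T=tool(); c=viewer.read_camera('wrist'); s=viewer.read_camera('scene')
a=cv2.resize(c['color'][60:260,240:440],(400,400),interpolation=cv2.INTER_CUBIC); b=cv2.resize(s['color'][170:250,270:350],(400,400),interpolation=cv2.INTER_CUBIC)
cv2.imwrite('pics/w8.png',np.hstack([a,b])); print(T[:3,3])
```

```text
[0.54026575 0.14182489 0.13552253]
```

View pics/w8.png

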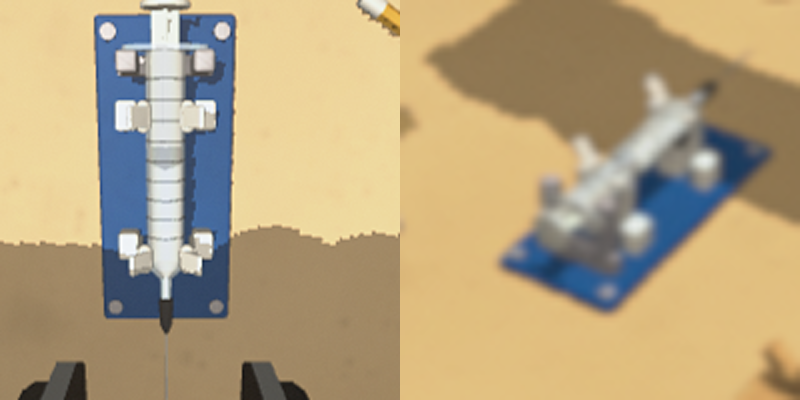

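Both clips are round the barrel (rows ~115 and ~255), and the flange (row 47) sits against the fork. The syringe is straight and level.

```bash
python3 -c "
from workcell import order
print(order.finish_job())"
```

```text
the job is handed in; nothing more can be done
None
```

The syringe is seated in both clips with its flange against the fork (last wrist reading 12.4 N, including clip friction), the gripper is clear, neither sherd was approached, and the job was handed in at about 32 s; the one slip was a brief finger touch of about 2 N on the near clip before pressing.

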